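# Clamp the lock cylinder in its cam fixture

### The job

Two alike clamping fixtures stand on the bench, one with a padlock lying in it, the other with a euro lock cylinder that is to be drilled: in the cylinder's fixture, push the ball-ended cam lever round with a finger, clockwise seen from above (past the side nearest you), until the cam presses the cylinder tight against the fence; then push the hold-down strap round by its upright pin until it lies over the cylinder against its stop. Nothing needs gripping: neither lift nor touch the cylinder itself, leave the padlock, its fixture and the other things on the bench as they are, and finish with the hand clear.

Things in the scene. Friction and masses are not known exactly. Their poses are not given: they have to be found in the camera images.
- fixture_a: grey steel cam fixture screwed to the bench, holding the euro cylinder (work on this one, at the left or right of the bench). Origin at bench height on its cam lever's axis; x points away from the robot (yaw -0.2 to 0.15), y left, z up. Base plate 10 mm thick, x -46 to 79, y -58 to 52 mm, with an ear at the strap's post, x 50, y 62 mm. Fence, inner face at x = 66 mm, top 27 mm above the bench; end stops at y = +-38 mm, 23 mm
- fixture_a_turn (a joint): cam lever of the cylinder's fixture, rad, 0 to 2.3, axis upright at fixture x = y = 0. 0: points 115 deg clockwise from fixture +x; grows clockwise from above (1.13: to the robot). 12 mm bar rising outwards, centre 42 mm above the bench at radius 30, 58 at 78 mm. Starts at 0.2 to 0.6; friction 0.25 N m, stays put. Stiffens from about 1.75, the cylinder seated; clamped by 1.9 (about 10 N at the arm)
- fixture_a_lever_ball (a point): centre of the black ball at the end of the cylinder fixture's cam lever, 82 mm from the lever's axis and 59.5 mm above the bench
- fixture_a_lever: that lever with its cam, a greased steel disc of 56 mm diameter, 12 to 25 mm above the bench, 12 mm off-centre from the lever's axis and turning with the lever. Origin on the lever's axis at bench height, axes as the fixture's at 0. With the lever at 1.75 rad the cam's highest side stands 60 deg short of fixture +x
- fixture_a_strap (a joint): hold-down strap of the cylinder's fixture, rad, 0 to 2.618, axis upright at fixture x = 50, y = 62 mm. 0: points 120 deg counter-clockwise from fixture +x; grows counter-clockwise from above, past the robot side, to its stop at 2.618 (points to fixture -y, over the cylinder). Starts at 0.4 to 0.9; friction 0.08 N m, stays put. 16 mm wide, 31 to 37 mm above the bench
- fixture_a_strap_pin (a point): top centre, 75 mm above the bench, of the upright pin at the end of the cylinder fixture's strap: 12 mm diameter, rising from 37 to 75 mm above the bench, 62 mm from the strap's axis
- euro_cylinder: brass euro profile lock cylinder, 32 x 68 x 17 mm, loose on the fixture's base between cam and fence, its length along the fixture's y, its underside 10 mm and its top 27 mm above the bench. Origin at the centre of its underside. Seated against the fence its origin is at fixture x = 50 mm; it starts 6 to 14 mm short of that
- fixture_b: grey steel cam fixture screwed to the bench, holding the padlock (to be left alone). Origin at bench height on its cam lever's axis; x points away from the robot (yaw -0.2 to 0.15), y left, z up. Base plate 10 mm thick, x -46 to 79, y -58 to 52 mm, with an ear at the strap's post, x 50, y 62 mm. Fence, inner face at x = 66 mm, top 27 mm above the bench; end stops at y = +-38 mm, 23 mm
- fixture_b_lever_ball (a point): centre of the black ball of the padlock fixture's cam lever, built like the other one; not to be moved
- fixture_b_strap_pin (a point): top centre of the pin of the padlock fixture's strap; not to be moved
- padlock: brass padlock 63 x 42 x 19 mm lying loose in the other fixture; origin at the centre of its underside; not to be moved
- pin_tin: small round steel tin, 46 mm diameter, 32 mm high, loose bystander; origin at the centre of its underside
- hex_key: bent hexagon key 28 x 77 x 5 mm, loose bystander; origin at the centre of its underside
Things that resemble listed ones, but are neither listed nor needed, are in the scene too. What is shaped like the euro_cylinder but turquoise is not meant.

How it is judged:
On the way, in this order (a step that is already met when the one before it is completed fails the run):
1. the cam presses the cylinder against the fence (contact force between fixture_a_lever and euro_cylinder above 2 N and x of euro_cylinder in the frame of fixture_a between 0.0475 and 0.053 m), for 0.2 s.
2. the strap has been swung over the cylinder (value of joint fixture_a_strap above 2.45 rad), for 0.2 s.
At the end, for the whole second after the job is handed in: The cam of the cylinder's fixture presses on the cylinder with more than 2 N, the cylinder lies flat on the base and against the fence (within about 2.5 mm), and the strap is turned over it to within about 10 deg of its stop (joint above 2.45 rad) (all of step 1 and value of joint fixture_a_strap above 2.45 rad and z of euro_cylinder in the frame of fixture_a below 0.014 m and linear speed of euro_cylinder below 0.02 m/s); the robot touches nothing.
It fails at once if the cylinder is lifted off the fixture's base (z of euro_cylinder in the frame of fixture_a above 0.018 m).
It fails at once if the fingers touch the cylinder (contact force between the fingers and euro_cylinder above 1 N).
It fails at once if the padlock or a part of its fixture is moved (distance of any of padlock, fixture_b_lever_ball, fixture_b_strap_pin from where it was at the start of the episode above 0.015 m).
It fails at once if the tin or the hexagon key is moved (distance of any of pin_tin, hex_key from where it was at the start of the episode above 0.02 m).
It also fails if it takes over 72 s, if anything falls off the work surface, if the arm or the gripper's body presses on something with over 40 N, if the wrist force passes 120 N, or if a joint passes its speed limit or range.

### The arm

A 6-joint arm with a two-finger parallel gripper is mounted at the origin on a cart in front of the work surface, level with it; the furniture and walls round the work are solid. World frame = base frame: x ahead of the robot, y to its left, z up, the work surface at z = 0. Lengths are in m, angles in rad, forces in N, time in s.
With the tool pointing down it reaches from about 0.325 to 0.9 m from the base axis. Payload 3.5 kg.
Tool frame: the origin (TCP) lies midway between the tips of the shut fingers; the grasp point (between the pads) lies 19 mm behind it; x points along the fingers, y is the direction in which the jaws open and shut, and the axes are right-handed (so a half turn about x gives the same grasp; the last joint's range is limited). The gripper opens to 85 mm and grips with 20 to 120 N. Pads are 22 mm wide; open, the fingers measure 114 mm over their backs; the gripper's body (76 mm by 85 mm) begins 54 mm behind the grasp point. The pads swing forward as they close: fully open they stand 13 mm farther back than shut.
Start: joints at [-1.379, 0.276, -0.026, 1.268, 0, 1.467], TCP at [0.182, -0.598, 0.231] pointing down, gripper open.
Joint ranges: [-3.12, 3.12], [-0.85, 1.88], [-1.08, 1.24], [-1.95, 2.15], [-1.57, 1.53], [-3.14, 3.14]. Speed limits (rad/s): [2.57, 2.57, 3.14, 3.14, 3.14, 3.14].

### API

Orientations are given as a unit quaternion [x, y, z, w].
In Python, from bench import read_state, camera, finish_job, spot_in gives the robot as it stands.
- The arm moves only by the tool move_arm, never from a script. Its argument "deltas" is a list of rows, each an object with "jaw": the closure, from 0 (fully open) to 1 (shut); "slide": the shift along the tool's x, y, z in cm, a list of three; "delta_rot": the turn, a rotation vector about the tool's x, y, z in units of 5 degrees (1.0 is 5 degrees), a list of three. A call has 1 to 12 rows; each row shifts and turns the pose as measured when the row begins, along the tool's axes as they then stand; what a row does not reach is not made up. A row lasts 1/12 s, in which the tool goes at most 41.7 mm and 7.16 degrees, less where a joint would pass 70% of its speed; a pose out of reach is approached as far as the arm can. A call is refused whole if a number of a shift passes 4.17 or a number of a turn 1, either way. A call with a gripper value outside its range is refused whole. The fingers move at their own pace and stop on an object; the grip force is fixed at half the most. Time passes only in rows, so rows that do not move let the fingers close. It gives the time, the measured TCP pose, the force and the opening at its end, in the units of the state.
- read_state(): the state, without advancing time (a new reading comes with each control period).
- camera(name): name is "side" or "top" or "wrist"; returns a dict with "frame" (384x512x3 uint8, red, green, blue), "fov_y" (degrees; the focal length in pixels is half the picture's height over the tangent of half this angle, whatever the lens; pixels are square), "cx", "cy" (the principal point, pixels), "origin" and "orientation" of the camera in the world. Camera axes: x right, y down, z forward; pixel columns grow to the right and rows downward; lengths in m; the calibration is good to about 2 mm. The wrist camera is an equidistant fisheye: a pixel r from the principal point sees the ray r / f radians off the axis. A picture is of the moment at which its call begins. There is no depth.
- finish_job(): hands the job in, once; it reports no verdict.
Trained networks look in a picture, given as the dict that the camera call returned (one of the last four; its "shot" number tells which), for a name from the list of things; names that differ only in an ending like _2 or _b are one class to them, and where a whole thing is asked for, a point or a joint stands for the part that bears it (a point fixed in the world has none). Each returns a list of dicts, best first, with "confidence" (0 to 1); they miss things now and then, are a little off and sometimes report something else, mostly with a low value. They report only what shows in the picture. A call takes as long as a camera call. They do not tell look-alikes from the thing itself.
- spot_in(picture, query): "bbox" ([left, top, right, bottom] in pixels, round what is visible of it).
The state is a dict: "time": time; "qpos": joint angles; "joint_vel": joint speeds; "joint_efforts": joint torques, N m; "position": TCP position; "ee_rot": TCP orientation; "force": force on the tool from outside, world axes, zero at the start; "torque": the same for the moment, N m; "gripper_width": opening from 0.0 (shut) to 1.0 (fully open).
Only numpy, scipy, OpenCV 4.12 (cv2) and the standard library are available. Lean on these libraries where they do the work, as an engineer would, in place of code of your own. Each camera call takes 0.05 s, during which the arm holds its last target.

## Working session

There is one attempt and no reset: what is moved stays moved. The work goes in short steps, Python scripts to look and compute and a tool call to move; the robot and the scene stay as the last step left them, time stands still between calls to the robot, and variables do not carry over. Pictures are saved under pics/ and viewed, and the job is handed in when it is done.

Besides the shell and the picture viewer there is one more tool, called after ">>>" as name(argument=value, ...), one argument or row to a line, values as JSON. move_arm: Moves the arm, as the interface text tells. Its arguments: {"type":"object","properties":{"deltas":{"type":"array","items":{"type":"object","properties":{"jaw":{"type":"number"},"slide":{"type":"array","items":{"type":"number"}},"delta_rot":{"type":"array","items":{"type":"number"}}}}}},"required":["deltas"]}

```bash
mkdir -p pics; ls; python3 - <<'E'
from bench import *
import cv2,json
s=read_state();print(s)
for n in ["side","top","wrist"]:
    c=camera(n);print(n,{k:v for k,v in c.items() if k!="frame"})
    cv2.imwrite(f"pics/{n}0.png",cv2.cvtColor(c["frame"],cv2.COLOR_RGB2BGR))
    for q in ["fixture_a","euro_cylinder","fixture_a_lever_ball","fixture_a_strap_pin","padlock","pin_tin","hex_key"]:
        print(q,[(round(d["confidence"],2),[round(x) for x in d["bbox"]]) for d in spot_in(c,q)])
E
```

```text
pics
{'time': 0.0, 'qpos': array([-1.37939677e+00,  2.77190298e-01, -2.78935387e-02,  1.26801957e+00,
       -6.52279641e-06,  1.46739438e+00]), 'joint_vel': array([-5.11204326e-04, -1.31755878e-04,  3.73995955e-04,  1.47179280e-03,
       -3.83832627e-04,  6.26224767e-05]), 'joint_efforts': array([ 2.36972583e-04, -4.45512199e+01,  2.95201099e+01,  1.65583048e-02,
       -1.03865873e-04, -1.91946107e-06]), 'position': array([ 0.18142989, -0.59726042,  0.23011818]), 'ee_rot': array([-0.69940038, -0.10466577,  0.69947675, -0.10303621]), 'force': array([-0.03060458, -0.15293879,  0.42685733]), 'torque': array([-0.01300991,  0.05883657, -0.01098397]), 'gripper_width': 1.003170956321917}
side {'fov_y': 57.48357496764001, 'cx': 260.7548635584785, 'cy': 185.23273662527592, 'origin': array([ 0.3799958 , -0.83425549,  0.74379724]), 'orientation': array([ 0.88827279, -0.11120865,  0.06422493, -0.44099801]), 'shot': 1}
fixture_a [(0.76, [185, 125, 217, 159]), (0.69, [199, 239, 259, 306])]
euro_cylinder [(0.65, [302, 177, 316, 192]), (0.42, [286, 154, 304, 165]), (0.37, [184, 140, 209, 150])]
f
[... 451 characters left out ...]
153638]), 'shot': 2}
fixture_a [(0.75, [126, 213, 181, 256]), (0.29, [333, 244, 373, 266])]
euro_cylinder [(0.63, [153, 216, 173, 230]), (0.56, [198, 137, 210, 153]), (0.51, [242, 141, 259, 156])]
fixture_a_lever_ball [(0.58, [152, 229, 176, 258])]
fixture_a_strap_pin []
padlock [(0.43, [343, 229, 352, 240])]
pin_tin [(0.6, [282, 251, 294, 263])]
hex_key []
wrist {'fov_y': 65.70646984690485, 'cx': 256.7240097794703, 'cy': 191.01409820540826, 'origin': array([ 0.26292495, -0.5749727 ,  0.37424055]), 'orientation': array([ 0.79210917, -0.58736069, -0.09889357,  0.13338121]), 'shot': 3}
fixture_a []
euro_cylinder []
fixture_a_lever_ball []
fixture_a_strap_pin []
padlock []
pin_tin []
hex_key []
```

```bash
python3 - <<'E'
import cv2
a=cv2.imread("pics/top0.png");b=cv2.imread("pics/side0.png")
cv2.imwrite("pics/top_crop.png",cv2.resize(a[130:290,110:390],None,fx=2.85,fy=2.85,interpolation=3))
cv2.imwrite("pics/side_l.png",cv2.resize(b,(800,600),interpolation=3))
E
```

```text
(no output)
```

View pics/top_crop.png

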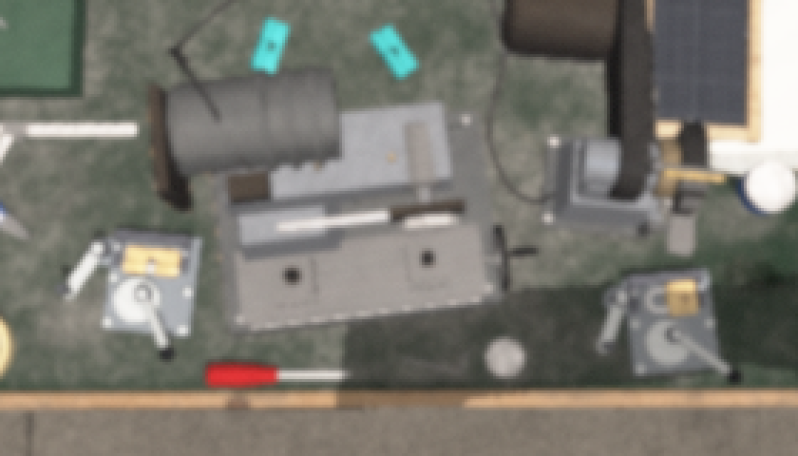

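View pics/side_l.png

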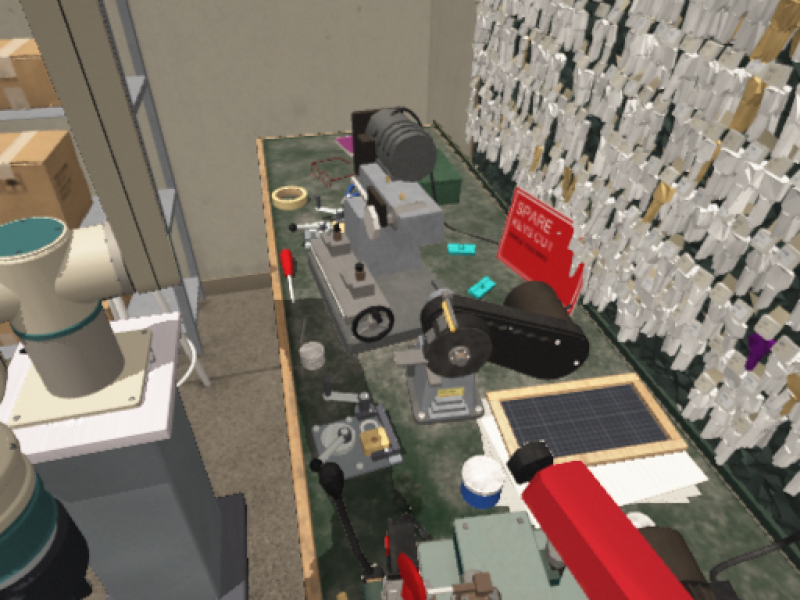

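View pics/top0.png

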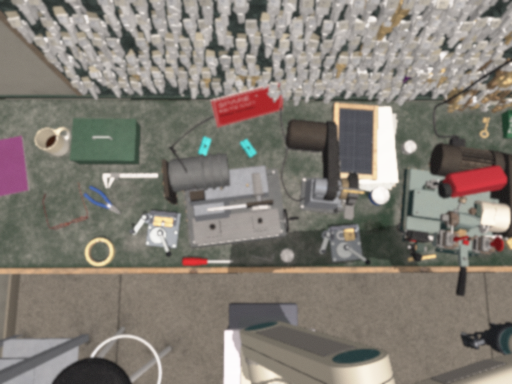

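```bash
cat > h.py <<'E'
import numpy as np,cv2
from scipy.spatial.transform import Rotation as R
def ray(c,u,v):
    H,W=c.get("hw",(384,512)); f=(H/2)/np.tan(np.radians(c["fov_y"]/2))
    x=(u-c["cx"])/f;y=(v-c["cy"])/f
    if c.get("fish"):
        r=np.hypot(x,y); d=np.array([np.sin(r)*x/r,np.sin(r)*y/r,np.cos(r)]) if r>1e-9 else np.array([0,0,1.])
    else: d=np.array([x,y,1.])
    return R.from_quat(c["orientation"]).apply(d)
def pix2w(c,u,v,z):
    d=ray(c,u,v); t=(z-c["origin"][2])/d[2]; return c["origin"]+t*d
def w2pix(c,p):
    f=192/np.tan(np.radians(c["fov_y"]/2))
    q=R.from_quat(c["orientation"]).inv().apply(np.asarray(p,float)-c["origin"])
    if c.get("fish"):
        r=np.hypot(q[0],q[1]);th=np.arctan2(r,q[2]);return c["cx"]+f*th*q[0]/r,c["cy"]+f*th*q[1]/r
    return c["cx"]+f*q[0]/q[2],c["cy"]+f*q[1]/q[2]
def cam(n):
    from bench import camera
    c=camera(n);c["fish"]=(n=="wrist");return c
def save(c,name): cv2.imwrite("pics/"+name,cv2.cvtColor(c["frame"],cv2.COLOR_RGB2BGR))
E
python3 - <<'E'
from h import *
c=cam("top")
def cr(x,y,z): print((x,y),pix2w(c,110+x/2.85,130+y/2.85,z).round(3))
cr(140,290,.045);cr(165,352,.06);cr(152,262,.027)
cr(675,335,.045);cr(735,373,.06)
cr(245,320,.05);cr(222,180,.1);cr(165,80,.25);cr(185,205,.3)
cr(505,357,.032);cr(230,375,.02)
print(pix2w(c,256,268,0))
s=cam("side")
print(w2pix(s,[0.37,0.4,0]),w2pix(s,[0.34,-.22,0]))
E
```

```text
(140, 290) [0.488 0.384 0.045]
(165, 352) [0.412 0.348 0.06 ]
(152, 262) [0.524 0.374 0.027]
(675, 335) [ 0.431 -0.274  0.045]
(735, 373) [ 0.385 -0.342  0.06 ]
(245, 320) [0.45  0.254 0.05 ]
(222, 180) [0.615 0.279 0.1  ]
(165, 80) [0.701 0.321 0.25 ]
(185, 205) [0.556 0.287 0.3  ]
(505, 357) [ 0.405 -0.065  0.032]
(230, 375) [0.384 0.275 0.02 ]
[0.36079315 0.04424224 0.        ]
(np.float64(176.63308710401986), np.float64(152.9004415496421)) (np.float64(181.42323508044083), np.float64(276.8860366752882))
```

```bash
python3 - <<'E'
from h import *
from bench import read_state
s=read_state();print(R.from_quat(s["ee_rot"]).as_matrix().round(3))
c=cam("wrist");save(c,"w1.png")
print(R.from_quat(c["orientation"]).as_matrix().round(3))
E
```

```text
[[ 0.     0.291 -0.957]
 [ 0.    -0.957 -0.291]
 [-1.    -0.    -0.   ]]
[[ 0.29  -0.904 -0.313]
 [-0.957 -0.274 -0.095]
 [-0.     0.327 -0.945]]
```

View pics/w1.png

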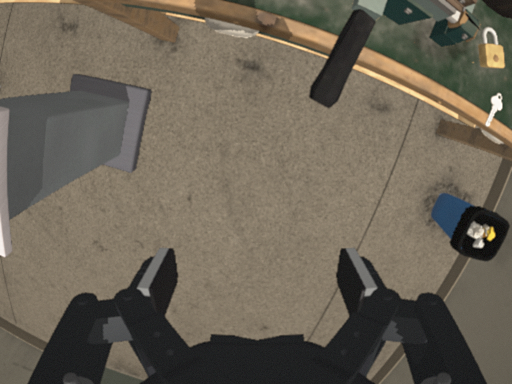

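>>> move_arm(
  deltas=[
    {"jaw":0,"slide":[-3.5,0,0],"delta_rot":[0,0,0]},
    {"jaw":0,"slide":[-3.5,0,0],"delta_rot":[0,0,0]},
    {"jaw":0.5,"slide":[-2,-2.1,-2.2],"delta_rot":[0,0,0]},
    {"jaw":1,"slide":[0,-2.5,-2.7],"delta_rot":[0,0,0]},
    {"jaw":1,"slide":[0,-2.5,-2.7],"delta_rot":[0,0,0]},
    {"jaw":1,"slide":[0,-2.5,-2.7],"delta_rot":[0,0,0]},
    {"jaw":1,"slide":[0,-2.5,-2.7],"delta_rot":[0,0,0]},
    {"jaw":1,"slide":[0,-2.5,-2.7],"delta_rot":[0,0,0]},
    {"jaw":1,"slide":[0,-2.5,-2.7],"delta_rot":[0,0,0]},
    {"jaw":1,"slide":[0,-2.5,-2.7],"delta_rot":[0,0,0]},
  ],
)

```text
time: 2.18
position: [0.3291, -0.3463, 0.3243]
ee_rot: [0.701, 0.099, -0.699, 0.1]
force: [0.3, -1.1, 0.0]
gripper_width: -0.001
```

>>> move_arm(
  deltas=[
    {"jaw":1,"slide":[0,-2.3,-1.2],"delta_rot":[-1,0,0]},
    {"jaw":1,"slide":[0,-2.2,-1.4],"delta_rot":[-1,0,0]},
    {"jaw":1,"slide":[0,-2.1,-1.6],"delta_rot":[-1,0,0]},
    {"jaw":1,"slide":[0,-1.9,-1.8],"delta_rot":[-1,0,0]},
    {"jaw":1,"slide":[0,-1.8,-2.0],"delta_rot":[-1,0,0]},
    {"jaw":1,"slide":[0,-1.6,-2.1],"delta_rot":[-1,0,0]},
    {"jaw":1,"slide":[0,-1.4,-2.2],"delta_rot":[-1,0,0]},
    {"jaw":1,"slide":[0,-1.2,-2.3],"delta_rot":[-1,0,0]},
    {"jaw":1,"slide":[0,-1.0,-2.4],"delta_rot":[-1,0,0]},
    {"jaw":1,"slide":[0,-0.8,-2.5],"delta_rot":[-1,0,0]},
    {"jaw":1,"slide":[0,-0.5,-2.5],"delta_rot":[-1,0,0]},
    {"jaw":1,"slide":[0,-0.3,-2.6],"delta_rot":[-1,0,0]},
  ],
)

```text
time: 3.18
position: [0.3873, -0.02, 0.3263]
ee_rot: [0.547, 0.447, -0.543, 0.454]
force: [1.2, -0.9, 0.7]
gripper_width: -0.003
```

```bash
python3 - <<'E'
from h import *
from bench import read_state
s=read_state();print(s["qpos"].round(2),s["position"].round(3),R.from_quat(s["ee_rot"]).as_matrix().round(3))
c=cam("wrist");save(c,"w2.png")
E
```

```text
[-0.22 -0.2  -0.33  1.43 -0.    1.54] [ 0.387 -0.02   0.326] [[ 0.011  0.982 -0.188]
 [-0.005 -0.188 -0.982]
 [-1.     0.012  0.002]]
```

View pics/w2.png

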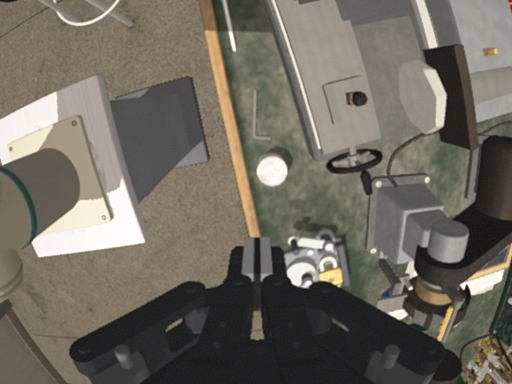

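>>> move_arm(
  deltas=[
    {"jaw":1,"slide":[0,-0.45,-2.8],"delta_rot":[-1,0,0]},
    {"jaw":1,"slide":[0,-0.2,-2.8],"delta_rot":[-1,0,0]},
    {"jaw":1,"slide":[0,0.1,-2.8],"delta_rot":[0,0,0]},
    {"jaw":1,"slide":[0,0.1,-2.8],"delta_rot":[0,0,0]},
    {"jaw":1,"slide":[0,0.1,-2.8],"delta_rot":[0,0,0]},
    {"jaw":1,"slide":[0,0.1,-2.8],"delta_rot":[0,0,0]},
    {"jaw":1,"slide":[0,0.1,-2.8],"delta_rot":[0,0,0]},
    {"jaw":1,"slide":[0,0.1,-2.8],"delta_rot":[0,0,0]},
    {"jaw":1,"slide":[0,0.1,-2.8],"delta_rot":[0,0,0]},
    {"jaw":1,"slide":[0,0.1,-2.8],"delta_rot":[0,0,0]},
    {"jaw":1,"slide":[0,0,0],"delta_rot":[0,0,0]},
  ],
)

```text
time: 4.15
position: [0.3964, 0.279, 0.3282]
ee_rot: [0.505, 0.496, -0.494, 0.505]
force: [-0.4, -0.2, -0.2]
gripper_width: 0.001
```

```bash
python3 - <<'E'
from h import *
from bench import read_state
s=read_state();print(s["qpos"].round(2),s["position"].round(3),R.from_quat(s["ee_rot"]).as_matrix().round(3))
c=cam("wrist");save(c,"w3.png")
import pickle;pickle.dump({k:v for k,v in c.items()},open("w3.pkl","wb"))
E
```

```text
[ 0.49 -0.02 -0.17  1.41 -0.01  2.05] [0.396 0.279 0.328] [[ 0.02   1.     0.001]
 [ 0.001  0.001 -1.   ]
 [-1.     0.02  -0.001]]
```

View pics/w3.png

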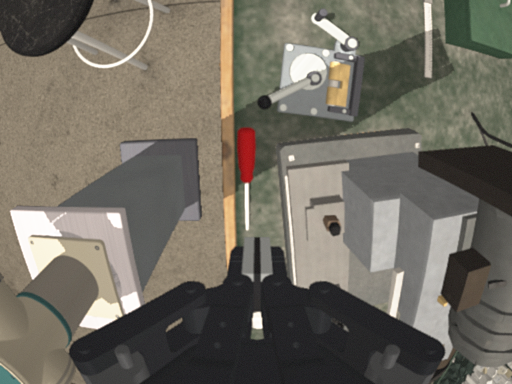

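```bash
python3 - <<'E'
import cv2
a=cv2.imread("pics/w3.png")
cv2.imwrite("pics/w3c.png",cv2.resize(a[0:130,240:380],None,fx=4.5,fy=4.5,interpolation=2))
E
```

```text
(no output)
```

View pics/w3c.png

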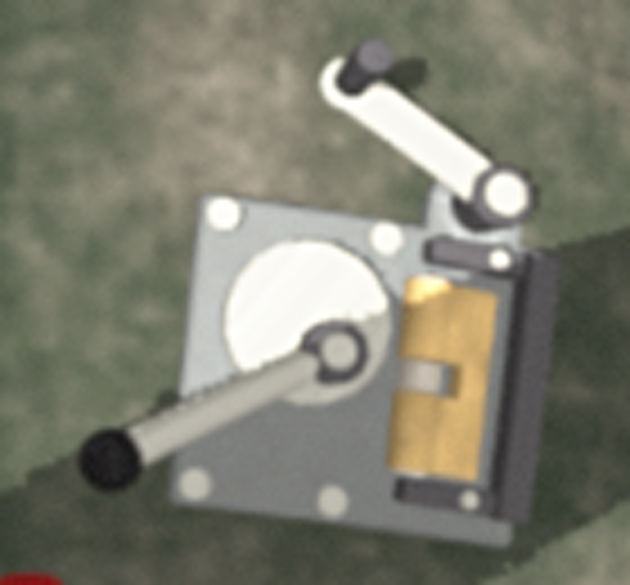

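```bash
python3 - <<'E'
from h import *
import pickle
from scipy.optimize import least_squares
c=pickle.load(open("w3.pkl","rb"))
px=lambda x,y:(240+x/4.5-.4,y/4.5-.4)
corn=[((-.046,.052),(203,195)),((-.046,-.058),(171,500)),((.079,-.058),(513,548))]
def W(f,th,a,z):return [f[0]+np.cos(th)*a[0]-np.sin(th)*a[1],f[1]+np.sin(th)*a[0]+np.cos(th)*a[1],z]
def res(p):
    r=[]
    for a,u in corn: r+=list(np.subtract(w2pix(c,W(p,p[2],a,.010)),px(*u)))
    r+=list(np.subtract(w2pix(c,W(p,p[2],(.05,.062),.045)),px(505,193)))
    r+=list(np.subtract(w2pix(c,W(p,p[2],(0,0),.045)),px(339,352)))
    return r
s=least_squares(res,[.488,.384,0]);print(s.x,s.fun.round(2))
f=s.x
for n,u,z in [("ball",(110,460),.0595),("pin",(375,57),.075),("cyl",(443,380),.027)]:
    w=pix2w(c,*px(*u),z); d=w[:2]-f[:2]; ct,st=np.cos(f[2]),np.sin(f[2])
    loc=np.array([ct*d[0]+st*d[1],-st*d[0]+ct*d[1]]);print(n,w.round(4),loc.round(4),np.hypot(*loc))
    if n=="ball":
        print("turn",np.radians(-115)-np.arctan2(loc[1],loc[0]), )
    if n=="pin":
        q=loc-[.05,.062];print("r",np.hypot(*q),"strap",np.degrees(np.arctan2(q[1],q[0]))-120)
# targets
for t in [0.3,1.0,1.75,1.9,2.0]:
    a=np.radians(-115)-t; print("ball",t,np.round(W(f,f[2],(.082*np.cos(a),.082*np.sin(a)),0),4))
for t in [.6,1.0,1.57,2.1,2.45,2.618]:
    a=np.radians(120)+t; print("pin",t,np.round(W(f,f[2],(.05+.062*np.cos(a),.062+.062*np.sin(a)),0),4))
E
```

```text
[ 0.48589677  0.38494796 -0.0913856 ] [-0.48 -0.8  -0.43  1.11 -0.02  0.11  0.61 -0.18  0.36 -0.23]
ball [0.4122 0.3484 0.0595] [-0.07   -0.0431] 0.08221139875998769
turn 0.5828176671827556
pin [0.4897 0.4755 0.075 ] [-0.0045  0.0905] 0.09065664617911025
r 0.061532942652149515 strap 32.36180900625942
cyl [0.5254 0.3781 0.027 ] [ 0.04   -0.0032] 0.040095558532370526
ball 0.3 [0.4255 0.3295 0.    ]
ball 1.0 [0.404  0.3814 0.    ]
ball 1.75 [0.4235 0.4382 0.    ]
ball 1.9 [0.4322 0.4469 0.    ]
ball 2.0 [0.4387 0.452  0.    ]
pin 0.6 [0.4881 0.4739 0.    ]
pin 1.0 [0.4799 0.4507 0.    ]
pin 1.57 [0.485  0.4162 0.    ]
pin 2.1 [0.5059 0.3913 0.    ]
pin 2.45 [0.5254 0.3822 0.    ]
pin 2.618 [0.5357 0.3804 0.    ]
```

```bash
python3 - <<'E'
from h import *
import pickle
c=pickle.load(open("w3.pkl","rb"))
for u in [(247,128),(239,140),(256,140),(282,142),(412,130)]:
    print(u,pix2w(c,*u,.015).round(3),pix2w(c,*u,.06).round(3))
s=cam("side");save(s,"s2.png")
import cv2
cv2.imwrite("pics/s2c.png",cv2.resize(cv2.imread("pics/s2.png")[60:260,140:340],None,fx=3,fy=3,interpolation=2))
E
```

```text
(247, 128) [0.388 0.307 0.015] [0.389 0.312 0.06 ]
(239, 140) [0.376 0.288 0.015] [0.378 0.295 0.06 ]
(256, 140) [0.402 0.288 0.015] [0.401 0.295 0.06 ]
(282, 142) [0.443 0.285 0.015] [0.438 0.292 0.06 ]
(412, 130) [0.668 0.313 0.015] [0.641 0.318 0.06 ]
```

View pics/s2c.png

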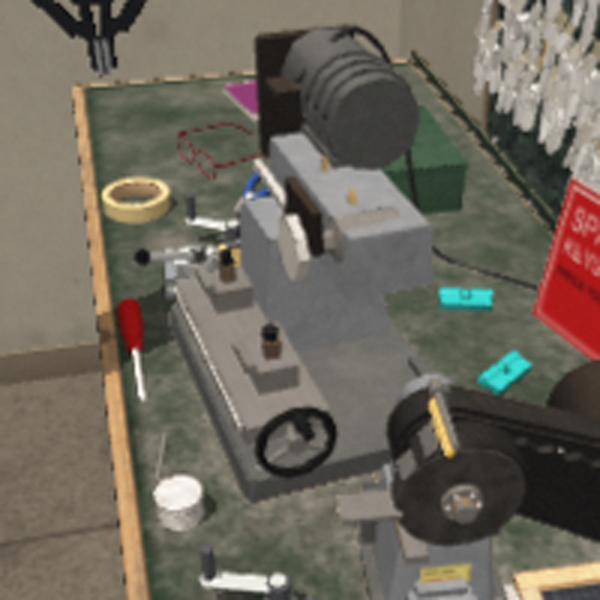

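>>> move_arm(
  deltas=[
    {"jaw":1,"slide":[4,0.15,-0.5],"delta_rot":[0,0,0]},
    {"jaw":1,"slide":[4,0.15,-0.5],"delta_rot":[0,0,0]},
    {"jaw":1,"slide":[4,0.15,-0.5],"delta_rot":[0,0,0]},
    {"jaw":1,"slide":[4,0.15,-0.5],"delta_rot":[0,0,0]},
    {"jaw":1,"slide":[4,0.15,-0.5],"delta_rot":[0,0,0]},
    {"jaw":1,"slide":[4,0.15,-0.5],"delta_rot":[0,0,0]},
    {"jaw":1,"slide":[2.5,0,0],"delta_rot":[0,0,0]},
    {"jaw":1,"slide":[0,0,0],"delta_rot":[0,0,0]},
  ],
)

```text
time: 4.92
position: [0.4189, 0.2993, 0.0623]
ee_rot: [0.512, 0.488, -0.494, 0.506]
force: [-0.5, 0.0, -0.4]
gripper_width: -0.001
```

```bash
python3 - <<'E'
from h import *
from bench import read_state
s=read_state();print(s["qpos"].round(2),s["position"].round(4),R.from_quat(s["ee_rot"]).as_matrix().round(3))
c=cam("wrist");save(c,"w4.png")
E
```

```text
[ 0.5   0.22 -0.49  0.83 -0.02  2.09] [0.4189 0.2993 0.0623] [[ 0.036  0.999 -0.012]
 [ 0.001 -0.012 -1.   ]
 [-0.999  0.036 -0.002]]
```

View pics/w4.png

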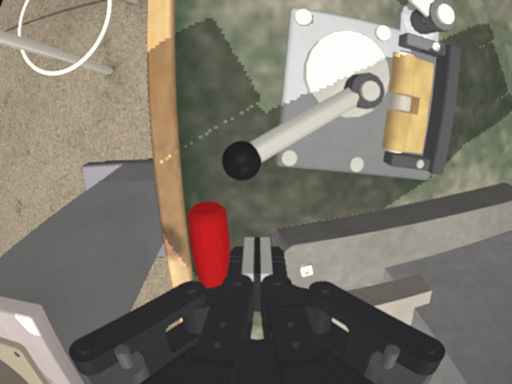

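>>> move_arm(
  deltas=[
    {"jaw":1,"slide":[1.2,-0.5,0],"delta_rot":[0,0,-0.4]},
    {"jaw":1,"slide":[0.4,-0.2,-1.2],"delta_rot":[0,0,0]},
    {"jaw":1,"slide":[0,0,-1.2],"delta_rot":[0,0,0]},
    {"jaw":1,"slide":[0,0,-0.5],"delta_rot":[0,0,0]},
  ],
)

```text
time: 5.3
position: [0.4182, 0.3295, 0.0547]
ee_rot: [0.509, 0.494, -0.501, 0.496]
force: [0.0, -3.2, -1.7]
gripper_width: 0.001
```

```bash
python3 - <<'E'
from h import *
from bench import read_state
s=read_state();print(s["qpos"].round(2),s["position"].round(4),R.from_quat(s["ee_rot"]).as_matrix().round(3))
c=cam("wrist");save(c,"w5.png")
E
```

```text
[ 0.55  0.27 -0.45  0.84 -0.    2.14] [0.4182 0.3295 0.0547] [[ 0.01   1.    -0.019]
 [ 0.006 -0.019 -1.   ]
 [-1.     0.01  -0.006]]
```

View pics/w5.png

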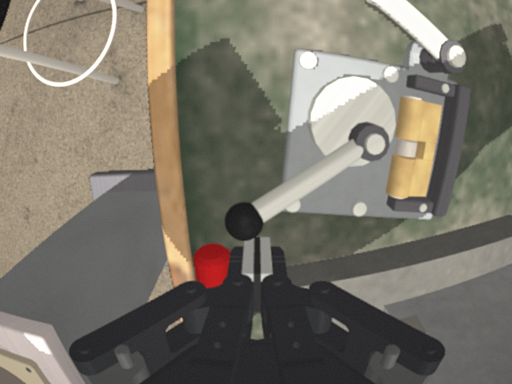

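>>> move_arm(
  deltas=[
    {"jaw":1,"slide":[0.6,-1.0,0.2],"delta_rot":[0,0,0]},
    {"jaw":1,"slide":[0.2,-0.3,-1.2],"delta_rot":[0,0,0]},
    {"jaw":1,"slide":[0,-0.3,-1.2],"delta_rot":[0.5,0,0]},
    {"jaw":1,"slide":[0,-0.2,-1.2],"delta_rot":[0.5,0,0]},
  ],
)

```text
time: 5.68
position: [0.3987, 0.3608, 0.0491]
ee_rot: [0.529, 0.468, -0.524, 0.476]
force: [0.5, -4.2, 1.9]
gripper_width: 0.001
```

```bash
python3 - <<'E'
from h import *
from bench import read_state
s=read_state();print(s["qpos"].round(2),s["position"].round(4),R.from_quat(s["ee_rot"]).as_matrix().round(3))
c=cam("wrist");save(c,"w6.png")
E
```

```text
[ 0.62  0.28 -0.44  0.84 -0.01  2.3 ] [0.3987 0.3608 0.0491] [[ 0.013  0.994 -0.109]
 [-0.005 -0.109 -0.994]
 [-1.     0.014  0.003]]
```

View pics/w6.png

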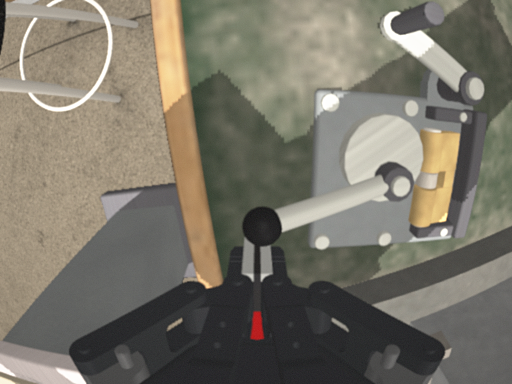

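>>> move_arm(
  deltas=[
    {"jaw":1,"slide":[0,0,-1.15],"delta_rot":[0.8,0,0]},
    {"jaw":1,"slide":[0,0,-1.15],"delta_rot":[0.8,0,0]},
    {"jaw":1,"slide":[0,0,-1.15],"delta_rot":[0.8,0,0]},
    {"jaw":1,"slide":[0,0.1,-1.0],"delta_rot":[0.6,0,0]},
  ],
)

```text
time: 6.07
position: [0.3989, 0.4007, 0.0484]
ee_rot: [-0.582, -0.393, 0.587, -0.402]
force: [-2.2, -3.9, 1.9]
gripper_width: -0.001
```

```bash
python3 - <<'E'
from h import *
from bench import read_state
s=read_state();print(s["qpos"].round(2),s["position"].round(4),R.from_quat(s["ee_rot"]).as_matrix().round(3))
c=cam("wrist");save(c,"w7.png")
E
```

```text
[ 0.68  0.34 -0.36  0.88 -0.01  2.63] [0.3989 0.4007 0.0484] [[ 0.001  0.93  -0.368]
 [-0.014 -0.368 -0.93 ]
 [-1.     0.006  0.013]]
```

View pics/w7.png

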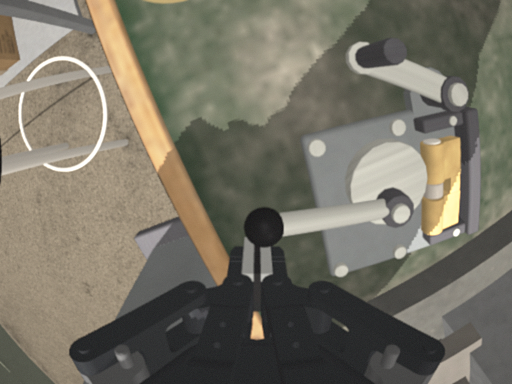

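>>> move_arm(
  deltas=[
    {"jaw":1,"slide":[0,0.35,-1.1],"delta_rot":[0.6,0,0]},
    {"jaw":1,"slide":[0,0.35,-1.1],"delta_rot":[0.5,0,0]},
    {"jaw":1,"slide":[0,0.2,-0.8],"delta_rot":[0.5,0,0]},
  ],
)

```text
time: 6.37
position: [0.4116, 0.4222, 0.0466]
ee_rot: [-0.604, -0.353, 0.617, -0.36]
force: [-2.8, -3.1, 4.1]
gripper_width: 0.0
```

```bash
python3 - <<'E'
from h import *
from bench import read_state
s=read_state();print(s["qpos"].round(2),s["position"].round(4),R.from_quat(s["ee_rot"]).as_matrix().round(3))
c=cam("wrist");save(c,"w8.png")
E
```

```text
[ 0.69  0.38 -0.3   0.91 -0.01  2.78] [0.4116 0.4222 0.0466] [[-0.011  0.871 -0.491]
 [-0.019 -0.491 -0.871]
 [-1.    -0.001  0.022]]
```

View pics/w8.png

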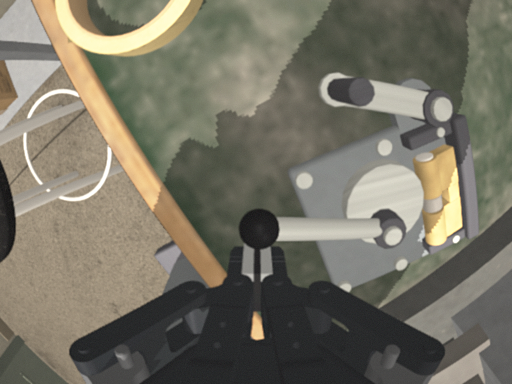

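>>> move_arm(
  deltas=[
    {"jaw":1,"slide":[0,0.25,-0.9],"delta_rot":[0.4,0,0]},
    {"jaw":1,"slide":[0,0.25,-0.9],"delta_rot":[0.3,0,0]},
  ],
)

```text
time: 6.58
position: [0.4182, 0.4306, 0.0453]
ee_rot: [-0.609, -0.334, 0.633, -0.343]
force: [-9.4, -9.7, 10.7]
gripper_width: -0.001
```

```bash
cat > look.py <<'E'
import sys
from h import *
from bench import read_state
s=read_state();print(round(s["time"],2),s["qpos"].round(2),s["position"].round(4),s["force"].round(1),R.from_quat(s["ee_rot"]).as_matrix().round(3))
c=cam("wrist");save(c,sys.argv[1])
E
python3 look.py w9.png
```

```text
6.58 [ 0.7   0.41 -0.26  0.93 -0.01  2.84] [0.4182 0.4306 0.0453] [-9.4 -9.7 10.7] [[-0.024  0.841 -0.541]
 [-0.028 -0.541 -0.84 ]
 [-0.999 -0.005  0.036]]
```

View pics/w9.png

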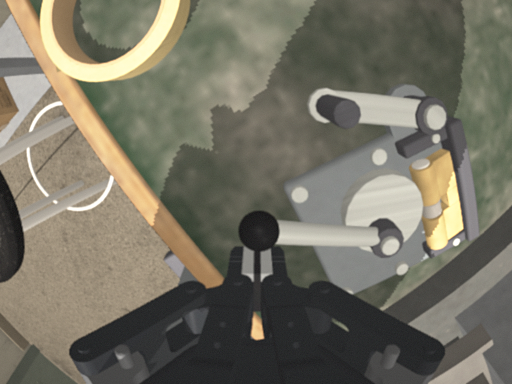

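```bash
cat > turn.py <<'E'
import sys
from h import *
f=np.array([.4859,.3849]);th=-.0914
def loc(w): d=w[:2]-f;ct,st=np.cos(th),np.sin(th);return np.array([ct*d[0]+st*d[1],-st*d[0]+ct*d[1]])
c=cam("wrist")
def ball(u,v):
    w=pix2w(c,u,v,.0595);l=loc(w);print("ball",w.round(4),l.round(4),np.hypot(*l),"t",(np.radians(-115)-np.arctan2(l[1],l[0]))%(2*np.pi))
def pin(u,v):
    w=pix2w(c,u,v,.075);q=loc(w)-[.05,.062];print("pin",w.round(4),np.hypot(*q),"strap",(np.arctan2(q[1],q[0])-np.radians(120))%(2*np.pi))
a=list(map(float,sys.argv[2:]))
(ball if sys.argv[1]=="b" else pin)(*a)
E
python3 turn.py b 259 229; python3 turn.py p 322 103
```

```text
ball [0.4322 0.4473 0.0595] [-0.0591  0.0573] 0.08232752881913347 t 1.9036583163501941
pin [0.485  0.4862 0.075 ] 0.07154943307829939 strap 0.4743887695137845
```

>>> move_arm(
  deltas=[
    {"jaw":1,"slide":[-0.3,0.2,-1.0],"delta_rot":[0.2,0,0]},
    {"jaw":1,"slide":[-0.3,0.2,-1.0],"delta_rot":[0.2,0,0]},
  ],
)

```text
time: 6.9
position: [0.4217, 0.4347, 0.0456]
ee_rot: [-0.604, -0.322, 0.646, -0.337]
force: [-9.6, -11.6, 2.9]
gripper_width: 0.002
```

```bash
python3 look.py w10.png
```

```text
6.9 [ 0.7   0.43 -0.22  0.97 -0.01  2.87] [0.4217 0.4347 0.0456] [ -9.6 -11.6   2.9] [[-0.042  0.824 -0.565]
 [-0.047 -0.566 -0.823]
 [-0.998 -0.008  0.063]]
```

View pics/w10.png

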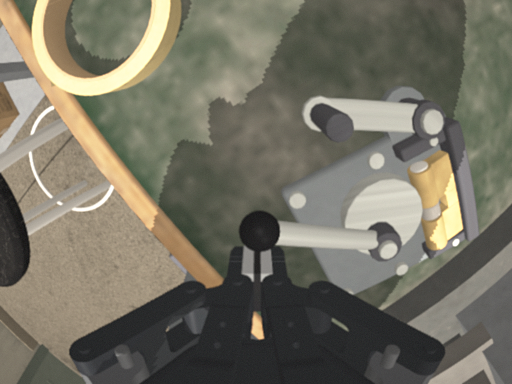

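```bash
python3 turn.py b 259 229
```

```text
ball [0.4359 0.4511 0.0595] [-0.0558  0.0613] 0.08289947199631549 t 1.9669844840101849
```

>>> move_arm(
  deltas=[
    {"jaw":1,"slide":[0,0,1.5],"delta_rot":[0,-0.7,0]},
    {"jaw":1,"slide":[-2,0,2],"delta_rot":[0,0,0]},
    {"jaw":1,"slide":[-4,0,0],"delta_rot":[-1,0,0]},
    {"jaw":1,"slide":[-3.5,0,0],"delta_rot":[-1,0,0]},
    {"jaw":1,"slide":[0,0,0],"delta_rot":[-1,0,0]},
  ],
)

```text
time: 7.42
position: [0.4031, 0.4094, 0.1396]
ee_rot: [-0.523, -0.402, 0.619, -0.426]
force: [2.0, 1.2, 0.4]
gripper_width: 0.001
```

```bash
python3 look.py w11.png
```

```text
7.42 [ 0.69  0.35 -0.14  1.22 -0.03  2.58] [0.4031 0.4094 0.1396] [2.  1.2 0.4] [[-0.089  0.948 -0.306]
 [-0.107 -0.314 -0.943]
 [-0.99  -0.052  0.129]]
```

View pics/w11.png

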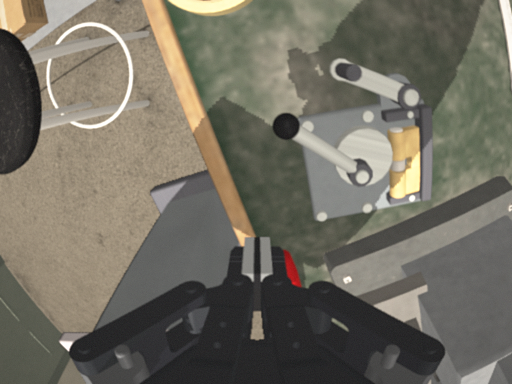

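```bash
python3 - <<'E'
import cv2
a=cv2.imread("pics/w11.png")
cv2.imwrite("pics/w11c.png",cv2.resize(a[40:230,260:450],None,fx=4,fy=4,interpolation=2))
E
python3 turn.py p 343 70;python3 turn.py b 286 126
```

```text
pin [0.4812 0.48   0.075 ] 0.07113596333787345 strap 0.5764738940927545
ball [0.4336 0.449  0.0595] [-0.058   0.0591] 0.0827844334982833 t 1.9293194489074974
```

View pics/w11c.png

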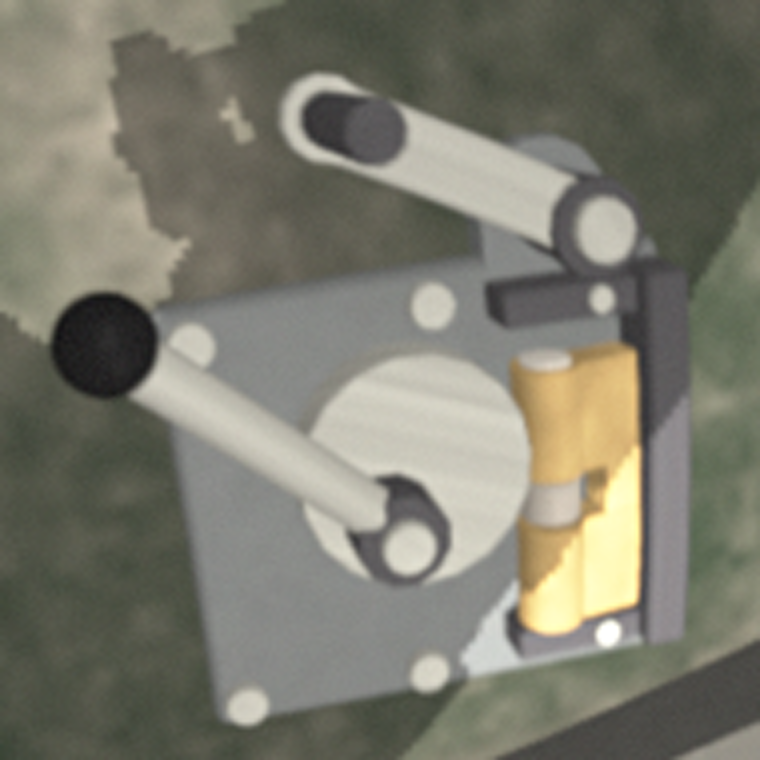

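```bash
python3 turn.py p 354 72.7; python3 - <<'E'
from h import *
c=cam("wrist")
for z in [.03,.04,.05,.06]: print(z,np.round(w2pix(c,[.4859,.3849,z]),1),np.round(w2pix(c,[.5413,.4421,z]),1))
E
```

```text
pin [0.4853 0.4742 0.075 ] 0.06462174237403344 strap 0.619157596351128
0.03 [364.7 168.6] [412.3  90.1]
0.04 [367.8 173.2] [417.5  92. ]
0.05 [371.2 178.2] [423.1  94.2]
0.06 [374.7 183.6] [429.   96.5]
```

>>> move_arm(
  deltas=[
    {"jaw":1,"slide":[0,0,0],"delta_rot":[0,0.8,0.3]},
    {"jaw":1,"slide":[0,0,0],"delta_rot":[0,0.8,0.3]},
    {"jaw":1,"slide":[0,1.4,-2.4],"delta_rot":[0.5,0,0]},
    {"jaw":1,"slide":[0,1.4,-2.4],"delta_rot":[0.5,0,0]},
    {"jaw":1,"slide":[0,1.4,-2.4],"delta_rot":[0.5,0,0]},
    {"jaw":1,"slide":[0,1.4,-2.4],"delta_rot":[0.5,0,0]},
    {"jaw":1,"slide":[0,1.4,-2.4],"delta_rot":[0,0,0]},
    {"jaw":1,"slide":[0,0,0],"delta_rot":[0,0,0]},
  ],
)

```text
time: 8.33
position: [0.4955, 0.4744, 0.1063]
ee_rot: [-0.596, -0.356, 0.625, -0.356]
force: [0.5, 0.9, 0.5]
gripper_width: 0.0
```

```bash
python3 look.py w12.png
```

```text
8.33 [0.67 0.49 0.01 1.13 0.01 2.75] [0.4955 0.4744 0.1063] [0.5 0.9 0.5] [[-0.036  0.87  -0.492]
 [-0.022 -0.493 -0.87 ]
 [-0.999 -0.02   0.036]]
```

View pics/w12.png

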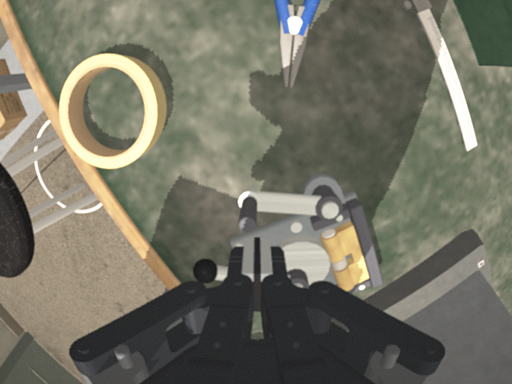

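>>> move_arm(
  deltas=[
    {"jaw":1,"slide":[-1.0,0,-1.5],"delta_rot":[0,0.3,0.1]},
    {"jaw":1,"slide":[-0.5,0,-2],"delta_rot":[0,0,0]},
    {"jaw":1,"slide":[0,0,-0.8],"delta_rot":[0,0,0]},
  ],
)

```text
time: 8.63
position: [0.5114, 0.5087, 0.1164]
ee_rot: [-0.602, -0.357, 0.62, -0.354]
force: [1.0, 0.2, 1.4]
gripper_width: -0.002
```

```bash
python3 look.py w13.png; python3 - <<'E'
from h import *
import bench
c=cam("wrist");print(np.round(w2pix(c,[.4885,.475,.075]),1))
p=bench.read_state()["position"];print(np.round(w2pix(c,p),1))
E
```

```text
8.63 [0.69 0.53 0.1  1.16 0.01 2.78] [0.5114 0.5087 0.1164] [1.  0.2 1.4] [[-0.025  0.869 -0.494]
 [-0.01  -0.494 -0.869]
 [-1.    -0.017  0.021]]
[252.1 267.2]
[254.7 251. ]
```

View pics/w13.png

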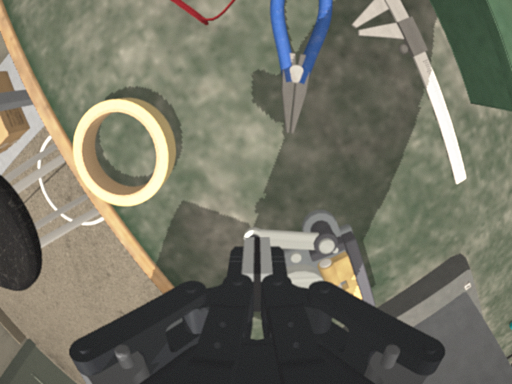

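>>> move_arm(
  deltas=[
    {"jaw":1,"slide":[3,0,0],"delta_rot":[0,0.2,0.2]},
    {"jaw":1,"slide":[2.5,0,0],"delta_rot":[0,0,0]},
    {"jaw":1,"slide":[0.3,0,0.4],"delta_rot":[0,0,0]},
  ],
)

```text
time: 8.98
position: [0.5085, 0.5055, 0.0604]
ee_rot: [0.612, 0.355, -0.609, 0.357]
force: [-1.0, -0.2, -1.4]
gripper_width: 0.001
```

```bash
python3 look.py w14.png; python3 - <<'E'
from h import *
s=cam("side");save(s,"s3.png")
cv2.imwrite("pics/s3c.png",cv2.resize(cv2.imread("pics/s3.png")[90:190,150:280],None,fx=6,fy=6,interpolation=2))
t=cam("top");save(t,"t3.png")
cv2.imwrite("pics/t3c.png",cv2.resize(cv2.imread("pics/t3.png")[190:270,110:210],None,fx=6,fy=6,interpolation=2))
E
```

```text
8.98 [ 0.69  0.55  0.    1.02 -0.    2.78] [0.5085 0.5055 0.0604] [-1.  -0.2 -1.4] [[ 0.005  0.87  -0.493]
 [ 0.    -0.493 -0.87 ]
 [-1.     0.004 -0.003]]
```

View pics/w14.png

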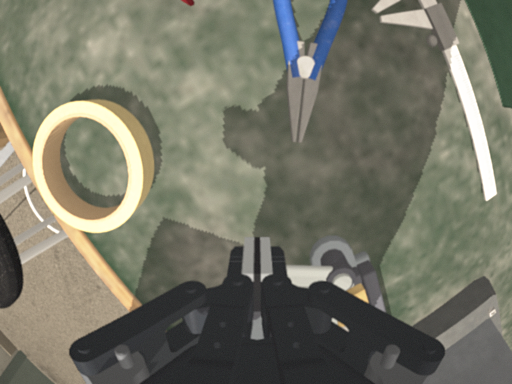

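View pics/s3c.png

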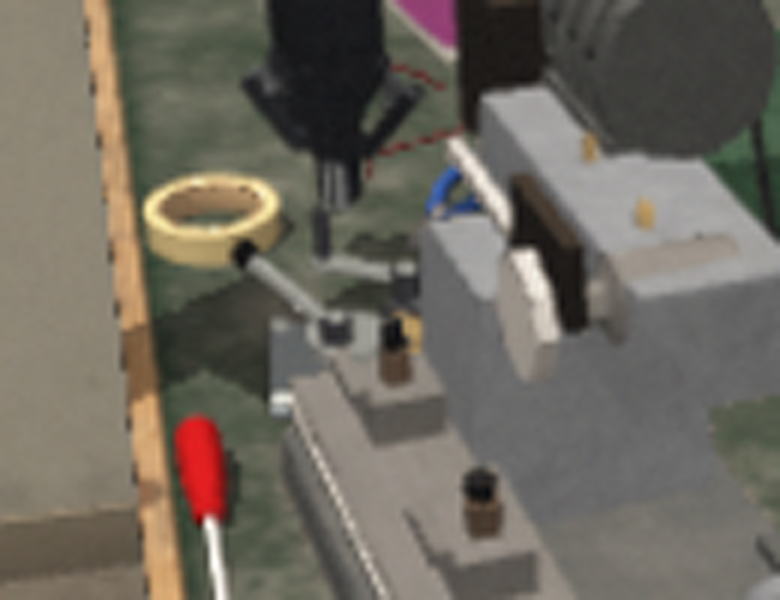

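>>> move_arm(
  deltas=[
    {"jaw":1,"slide":[0,-0.1,1.0],"delta_rot":[0,0,0]},
    {"jaw":1,"slide":[0,-0.1,0.9],"delta_rot":[0,0,0]},
    {"jaw":1,"slide":[0,0,0.65],"delta_rot":[-1,0,0]},
    {"jaw":1,"slide":[0,0,0.65],"delta_rot":[-1,0,0]},
    {"jaw":1,"slide":[0,0,0.65],"delta_rot":[-1,0,0]},
    {"jaw":1,"slide":[0,0,0.65],"delta_rot":[-1,0,0]},
  ],
)

```text
time: 9.63
position: [0.4937, 0.4715, 0.0758]
ee_rot: [0.547, 0.461, -0.526, 0.46]
force: [-0.4, -0.6, 0.3]
gripper_width: 0.001
```

```bash
cat > look2.py <<'E'
import sys
from h import *
from bench import read_state
s=read_state();M=R.from_quat(s["ee_rot"]).as_matrix();print(round(s["time"],2),s["qpos"].round(2),s["position"].round(4),s["force"].round(1),"psi",np.degrees(np.arctan2(-M[1,2],-M[0,2])).round(1),"tilt",M[:,0].round(3))
c=cam("wrist");a=c["frame"];b=cam("side")["frame"][90:190,150:280]
im=np.hstack([a,cv2.resize(b,(499,384),interpolation=2)[:,:280]])
cv2.imwrite("pics/"+sys.argv[1],cv2.cvtColor(im,cv2.COLOR_RGB2BGR))
E
python3 look2.py w15.png
```

```text
9.63 [ 0.67  0.47 -0.1   0.98  0.    2.39] [0.4937 0.4715 0.0758] [-0.4 -0.6  0.3] psi 81.3 tilt [ 0.021  0.019 -1.   ]
```

View pics/w15.png

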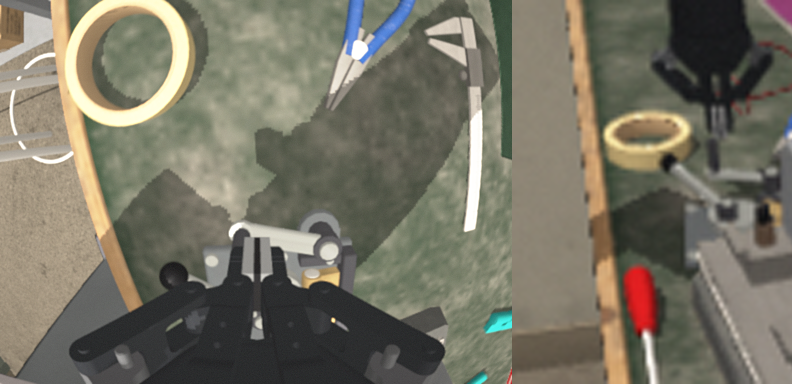

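>>> move_arm(
  deltas=[
    {"jaw":1,"slide":[-0.8,0,0],"delta_rot":[0,0,0]},
    {"jaw":1,"slide":[0,0.2,-1.8],"delta_rot":[1,0,0]},
    {"jaw":1,"slide":[0,0.3,-1.8],"delta_rot":[1,0,0]},
    {"jaw":1,"slide":[0,0.2,-0.4],"delta_rot":[1,0,0]},
    {"jaw":1,"slide":[1.5,0,0],"delta_rot":[0,0,0]},
    {"jaw":1,"slide":[0.7,0,0],"delta_rot":[0,0,0]},
  ],
)

```text
time: 10.23
position: [0.514, 0.5131, 0.0734]
ee_rot: [0.612, 0.379, -0.584, 0.375]
force: [-0.6, -0.8, -0.1]
gripper_width: -0.003
```

```bash
python3 look2.py w16.png
```

```text
10.23 [ 0.7   0.53 -0.    1.    0.    2.71] [0.514  0.5131 0.0734] [-0.6 -0.8 -0.1] psi 64.4 tilt [ 0.031  0.027 -0.999]
```

View pics/w16.png

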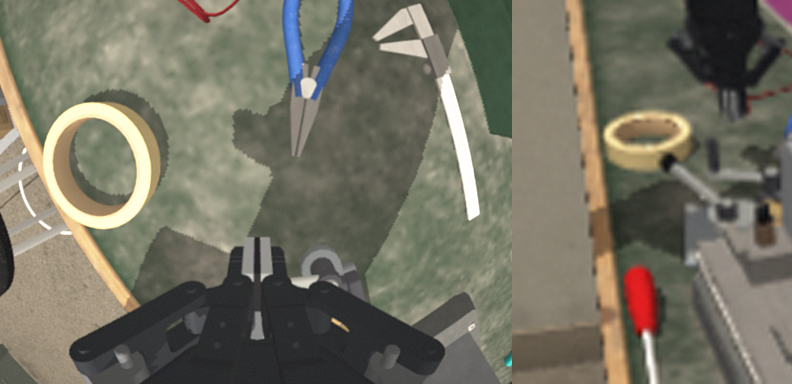

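>>> move_arm(
  deltas=[
    {"jaw":1,"slide":[1.2,0,0],"delta_rot":[0,-0.4,-0.2]},
    {"jaw":1,"slide":[0.5,-0.2,0.7],"delta_rot":[0,0,0]},
    {"jaw":1,"slide":[0.2,-0.1,0.8],"delta_rot":[0,0,0]},
  ],
)

```text
time: 10.58
position: [0.506, 0.5017, 0.0565]
ee_rot: [0.6, 0.378, -0.597, 0.376]
force: [-0.6, -0.9, 1.0]
gripper_width: 0.003
```

```bash
python3 look2.py w17.png
```

```text
10.58 [ 0.69  0.55 -0.01  1.01  0.    2.71] [0.506  0.5017 0.0565] [-0.6 -0.9  1. ] psi 64.4 tilt [ 0.002  0.004 -1.   ]
```

>>> move_arm(
  deltas=[
    {"jaw":1,"slide":[0.2,0,0.8],"delta_rot":[0,0,0]},
    {"jaw":1,"slide":[0.2,0,0.8],"delta_rot":[-0.5,0,0]},
    {"jaw":1,"slide":[0.2,0,0.6],"delta_rot":[-0.5,0,0]},
  ],
)

```text
time: 10.93
position: [0.4957, 0.4802, 0.0529]
ee_rot: [0.583, 0.404, -0.579, 0.402]
force: [0.5, -0.2, 0.4]
gripper_width: -0.002
```

```bash
python3 look2.py w18.png
```

```text
10.93 [ 0.68  0.51 -0.08  0.97  0.    2.6 ] [0.4957 0.4802 0.0529] [ 0.5 -0.2  0.4] psi 69.5 tilt [ 0.004  0.006 -1.   ]
```

View pics/w18.png

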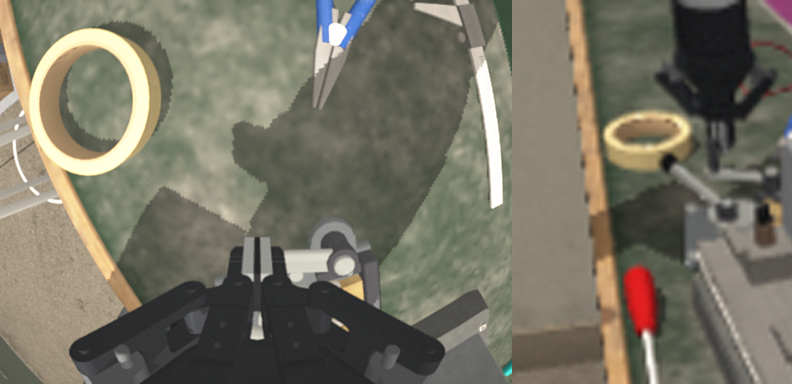

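>>> move_arm(
  deltas=[
    {"jaw":1,"slide":[0.05,-0.25,0.6],"delta_rot":[-0.8,0,0]},
    {"jaw":1,"slide":[0.1,-0.25,0.6],"delta_rot":[-0.8,0,0]},
    {"jaw":1,"slide":[0.1,-0.2,0.6],"delta_rot":[-0.8,0,0]},
  ],
)

```text
time: 11.28
position: [0.4867, 0.4674, 0.0533]
ee_rot: [0.541, 0.463, -0.529, 0.461]
force: [0.6, 0.7, 0.6]
gripper_width: 0.002
```

```bash
python3 look2.py w19.png
```

```text
11.28 [ 0.67  0.48 -0.13  0.94  0.    2.39] [0.4867 0.4674 0.0533] [0.6 0.7 0.6] psi 81.6 tilt [ 0.011  0.013 -1.   ]
```

View pics/w19.png

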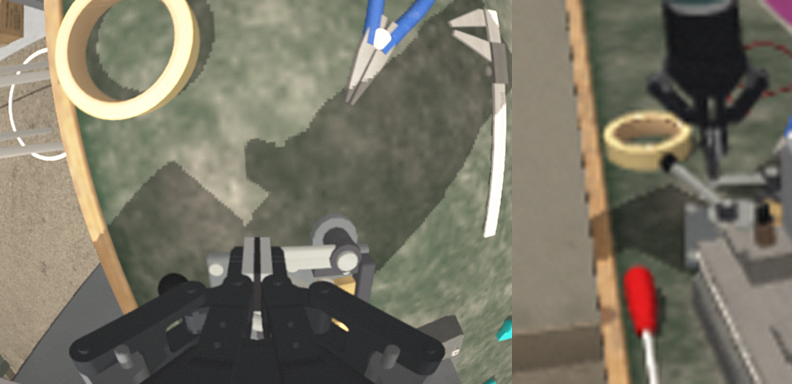

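>>> move_arm(
  deltas=[
    {"jaw":1,"slide":[0.05,-0.3,0.6],"delta_rot":[-1,0,0]},
    {"jaw":1,"slide":[0.05,-0.15,0.65],"delta_rot":[-1,0,0]},
    {"jaw":1,"slide":[0.05,-0.1,0.65],"delta_rot":[-1,0,0]},
    {"jaw":1,"slide":[0.05,0,0.65],"delta_rot":[-1,0,0]},
    {"jaw":1,"slide":[0.05,0,0.65],"delta_rot":[-1,0,0]},
  ],
)

```text
time: 11.8
position: [0.4818, 0.4407, 0.0534]
ee_rot: [0.431, 0.569, -0.413, 0.566]
force: [-1.9, 1.4, 0.2]
gripper_width: 0.0
```

```bash
python3 look2.py w20.png
```

```text
11.8 [ 0.64  0.45 -0.19  0.92  0.01  1.92] [0.4818 0.4407 0.0534] [-1.9  1.4  0.2] psi 106.8 tilt [ 0.012  0.022 -1.   ]
```

View pics/w20.png

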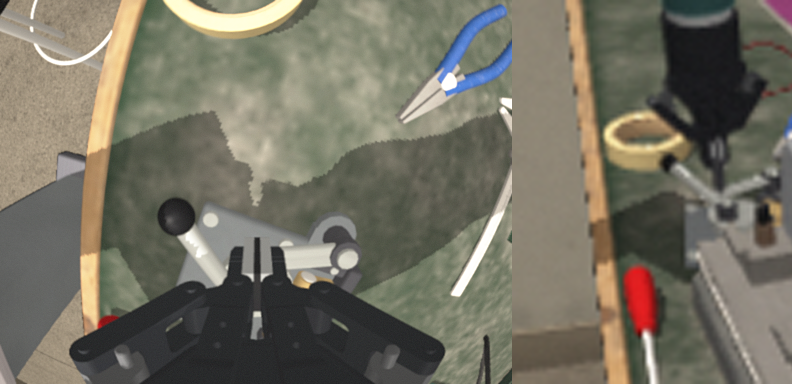

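>>> move_arm(
  deltas=[
    {"jaw":1,"slide":[-0.3,-0.1,0.65],"delta_rot":[-1,0,0]},
    {"jaw":1,"slide":[-0.2,-0.05,0.65],"delta_rot":[-1,0,0]},
    {"jaw":1,"slide":[0,0,0.65],"delta_rot":[-1,0,0]},
    {"jaw":1,"slide":[0,0,0.65],"delta_rot":[-1,0,0]},
  ],
)

```text
time: 12.23
position: [0.4901, 0.4188, 0.0585]
ee_rot: [0.329, 0.632, -0.309, 0.63]
force: [-2.0, 0.8, -1.0]
gripper_width: 0.002
```

```bash
python3 look2.py w21.png
```

```text
12.23 [ 0.6   0.43 -0.2   0.92  0.02  1.54] [0.4901 0.4188 0.0585] [-2.   0.8 -1. ] psi 126.4 tilt [ 0.01   0.025 -1.   ]
```

View pics/w21.png

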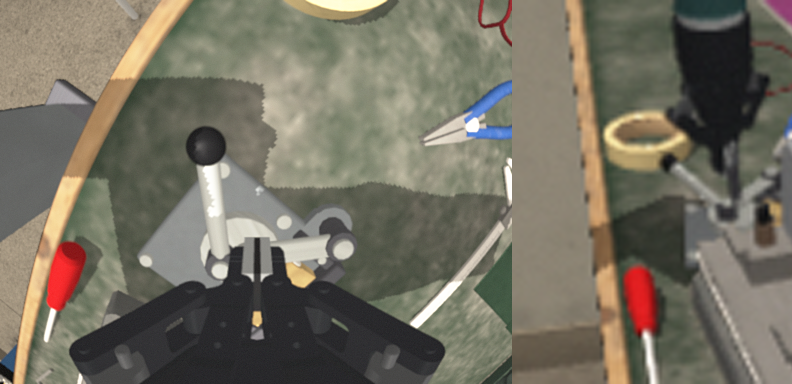

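>>> move_arm(
  deltas=[
    {"jaw":1,"slide":[0,0,0.65],"delta_rot":[-1,0,0]},
    {"jaw":1,"slide":[0,0,0.65],"delta_rot":[-1,0,0]},
    {"jaw":1,"slide":[0,0,0.65],"delta_rot":[-1,0,0]},
    {"jaw":1,"slide":[0,0,0.65],"delta_rot":[-1,0,0]},
  ],
)

```text
time: 12.67
position: [0.5063, 0.4016, 0.0583]
ee_rot: [0.217, 0.676, -0.198, 0.675]
force: [-1.9, 0.1, 1.1]
gripper_width: 0.003
```

```bash
python3 look2.py w22.png
```

```text
12.67 [ 0.56  0.43 -0.2   0.92  0.02  1.16] [0.5063 0.4016 0.0583] [-1.9  0.1  1.1] psi 145.8 tilt [ 0.007  0.026 -1.   ]
```

View pics/w22.png

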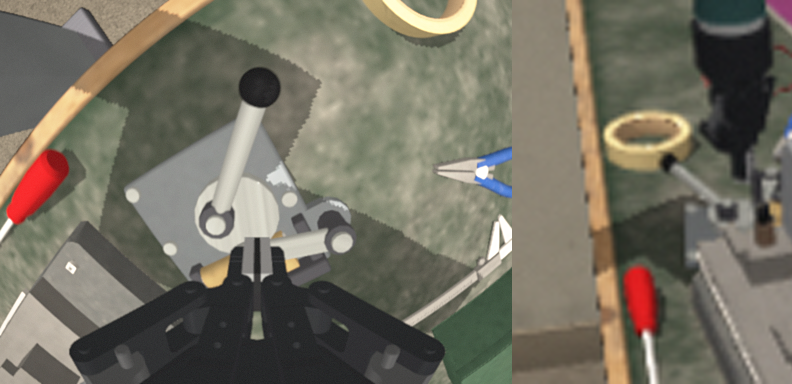

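>>> move_arm(
  deltas=[
    {"jaw":1,"slide":[0,-0.1,0.7],"delta_rot":[-0.8,0,0]},
    {"jaw":1,"slide":[0,-0.1,0.7],"delta_rot":[-0.8,0,0]},
    {"jaw":1,"slide":[0,0,0.6],"delta_rot":[-0.4,0,0]},
  ],
)

```text
time: 13.02
position: [0.5221, 0.3933, 0.0584]
ee_rot: [0.164, 0.69, -0.141, 0.69]
force: [-10.3, 3.7, 0.8]
gripper_width: 0.004
```

```bash
python3 look2.py w23.png
```

```text
13.02 [ 0.54  0.44 -0.18  0.93  0.02  0.97] [0.5221 0.3933 0.0584] [-10.3   3.7   0.8] psi 155.1 tilt [ 0.007  0.032 -0.999]
```

View pics/w23.png

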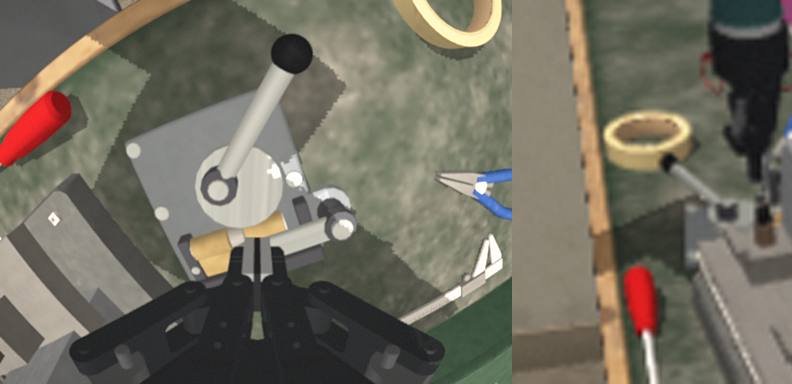

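>>> move_arm(
  deltas=[
    {"jaw":1,"slide":[-0.2,0,-0.8],"delta_rot":[0,0,0]},
    {"jaw":1,"slide":[-2,0,0],"delta_rot":[0,0,0]},
    {"jaw":1,"slide":[-4,0,0],"delta_rot":[0,0,0]},
    {"jaw":1,"slide":[-4,0,-1],"delta_rot":[0,0,0]},
    {"jaw":1,"slide":[-4,0,-2],"delta_rot":[1,0,0]},
    {"jaw":1,"slide":[0,0,-3],"delta_rot":[1,0,0]},
    {"jaw":1,"slide":[0,-2,-3],"delta_rot":[1,0,0]},
    {"jaw":1,"slide":[0,-3,-2],"delta_rot":[1,0,0]},
    {"jaw":1,"slide":[0,-3,0],"delta_rot":[1,0,0]},
    {"jaw":1,"slide":[0,0,0],"delta_rot":[0,0,0]},
  ],
)

```text
time: 13.95
position: [0.3635, 0.3982, 0.205]
ee_rot: [0.331, 0.63, -0.306, 0.632]
force: [-0.1, -0.5, 0.3]
gripper_width: 0.002
```

```bash
python3 look2.py w24.png
```

```text
13.95 [ 0.71  0.12 -0.28  1.14  0.01  1.64] [0.3635 0.3982 0.205 ] [-0.1 -0.5  0.3] psi 126.4 tilt [ 0.019  0.03  -0.999]
```

View pics/w24.png

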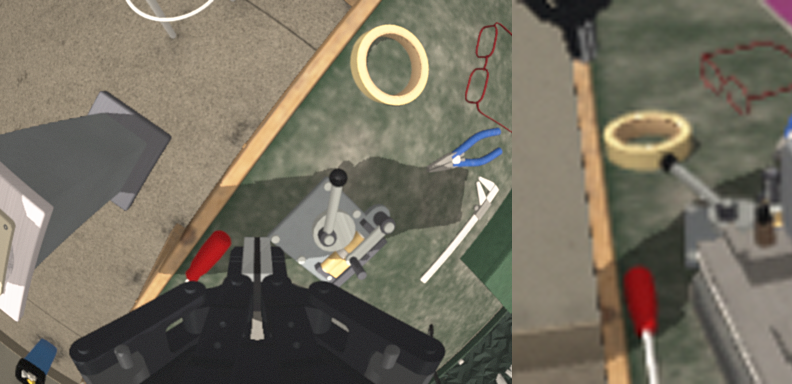

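>>> move_arm(
  deltas=[
    {"jaw":1,"slide":[-3.5,0,0],"delta_rot":[1,0,0]},
    {"jaw":1,"slide":[-3.5,0,1],"delta_rot":[1,0,0]},
    {"jaw":1,"slide":[-2,0,2.5],"delta_rot":[1,0,0]},
    {"jaw":1,"slide":[0,0,2.5],"delta_rot":[1,0,0]},
    {"jaw":1,"slide":[0,1,2.5],"delta_rot":[1,0,0]},
    {"jaw":1,"slide":[0,1,2.5],"delta_rot":[1,0,0]},
    {"jaw":1,"slide":[0,1,2],"delta_rot":[1,0,0]},
    {"jaw":1,"slide":[0,0,0],"delta_rot":[0,0,0]},
  ],
)

```text
time: 14.72
position: [0.4466, 0.2807, 0.302]
ee_rot: [0.522, 0.496, -0.483, 0.499]
force: [0.3, -0.3, 0.1]
gripper_width: 0.004
```

```bash
python3 look.py w25.png;python3 - <<'E'
import cv2
a=cv2.imread("pics/w25.png")
cv2.imwrite("pics/w25c.png",cv2.resize(a[0:160,220:390],None,fx=3.75,fy=3.75,interpolation=2))
E
```

```text
14.72 [ 0.43  0.03 -0.16  1.32  0.01  2.01] [0.4466 0.2807 0.302 ] [ 0.3 -0.3  0.1] [[ 0.042  0.999 -0.009]
 [ 0.036 -0.011 -0.999]
 [-0.998  0.042 -0.036]]
```

View pics/w25c.png

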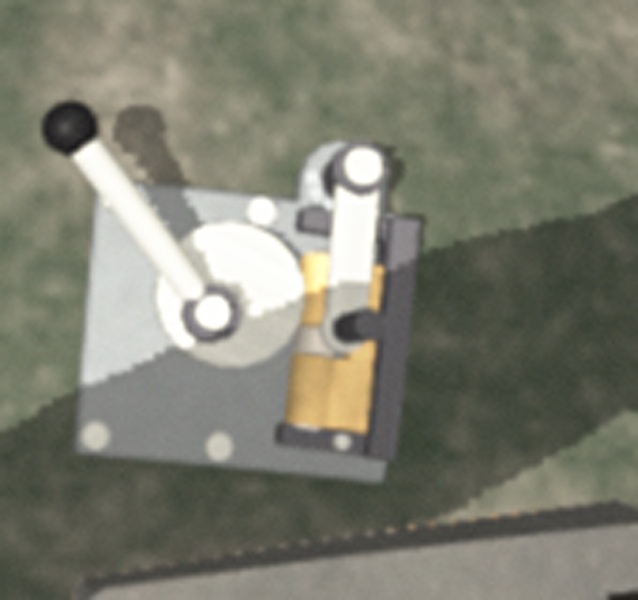

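```bash
python3 turn.py b 238.4 33.6; python3 - <<'E'
from h import *
c=cam("wrist")
p=lambda x,y:(220+x/3.75-.4,y/3.75-.4)
hub=pix2w(c,*p(211,313),.046);b=pix2w(c,*p(70,127),.0595);post=pix2w(c,*p(361,165),.05);end=pix2w(c,*p(350,318),.037);cyl=pix2w(c,*p(338,352),.027)
print(hub,b,post,end)
d=b-hub;print("t",(np.radians(-115)-(np.arctan2(d[1],d[0])+.0914))%6.283)
d=end-post;print("strap",(np.arctan2(d[1],d[0])+.0914-np.radians(120))%6.283)
top=[pix2w(c,*p(x,y),.010)[:2] for x,y in [(98,183),(78,455),(385,483)]]
e=top[0]-top[1];print("yaw",np.arctan2(e[1],e[0])-np.pi/2)
E
```

```text
ball [0.4345 0.4519 0.0595] [-0.0573  0.062 ] 0.08447466851894057 t 1.9593316546350437
[0.48166227 0.38732871 0.046     ] [0.43231757 0.45288837 0.0595    ] [0.53548992 0.44366861 0.05      ] [0.53426229 0.38749925 0.037     ]
t 1.9684680683160627
strap 2.6873561386845055
yaw -0.07943114240712346
```

```bash
python3 -c "
from bench import finish_job
print(finish_job())"
```

```text
the job is handed in; nothing more can be done
None
```

I handed the job in at about 15 s of the 72 s limit: the euro cylinder is clamped, the strap is over it, and the hand is clear. The hand-in reported no verdict.

- **Which fixture:** The cylinder was in the left fixture, at about x 0.486, y 0.385 with yaw about -0.09. The right fixture held the padlock, and I only passed over it at height.
- **Cam lever:** I pushed the ball round with the shut fingers from about 0.58 rad until the resistance rose to about 15 N. The last picture puts the lever at about 1.96 rad, past the 1.9 at which it counts as clamped. It also shows the cylinder against the fence.
- **Strap:** The first try drifted upward and passed over the top of the pin without touching it. I backed off, came in lower, and pushed it round until the force jumped to about 11 N at the stop. The last picture shows the strap lying parallel to the fence, over the cylinder.
- **Hand:** It finished about 0.3 m above the bench with the force reading near zero.

**Checks that disagreed or were not made:**
- The lever estimates after release ranged from 1.93 to 1.97 rad.
- The picture measured the strap at 2.69 rad, slightly past its 2.618 stop, so I read it as "at the stop" within the few-millimetre error.
- The cam's pressing force on the cylinder could not be measured directly.
- I did not re-measure the padlock, tin or hexagon key at the end, but nothing came near them.

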